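# Load a culture flask into the sprung flask clamp

### The job

Load the culture flask with the orange cap, right way up, into the spring clamp, flat end towards the orange sprung jaw and cap towards the white loading ledge: with its flat end press the jaw back until the cap slips down behind the step of the ledge, and let the spring close on it so that the flask lies flat on the clamp's floor. Then swing the steel keeper lever across over the flask as far as it goes. Do not tip the flask over, and leave the white-capped flask, the red dishes, the marker and the tally counter where they are.

Things in the scene. Friction and masses are not known exactly. Their poses are not given: they have to be found in the camera images.
- clamp: Sprung flask clamp, fixed, never moves. Origin on the worktop under the edge of its step; +x = pushing direction (ledge to jaw), y across, z up; 'clamp' offsets below are in this frame in mm. Aluminium base x -62 to 142, y +-42; its top, the pocket floor, is at z 10. End block x 132 to 142, y +-28, top z 36. Lever post radius 6.5 at x 66, y -35.
- step_edge (a point): Middle of the step's upper edge (clamp 0, 0, 18). The white loading ledge lies on the robot's side of it: clamp x -62 to 0, y +-42, top at z 18. At x = 0 an upright step, 8 mm high, drops to the pocket floor (z 10). A loaded flask lies on that floor, cap end against the step (x 0), flat end against the jaw (x 96).
- guide_mouth (a point): Middle between the flared ends of the two blue guides (clamp 2, 0, 26). Guides: z 10 to 26; inner faces at y +-24 for x 20 to 90, flaring out to y +-30 at x 2.
- carriage (a joint): Orange sprung jaw, in m: 0 = at rest, face at clamp x 84 mm; grows as it is pressed to clamp +x; end stop 0.026. Jaw 19 mm thick, y +-22, z 11 to 34 mm. Its spring pushes towards the step: 5 N at 0, 8 N at 0.012, 11.5 N at 0.026, and shuts it at once when let go. A flask drops in only with the jaw pressed beyond 0.012, and then holds it at about 0.012.
- keeper (a joint): Steel lever hinged about an upright axis at clamp x 66, y -35 mm, in rad: 0 points along clamp +x, grows anticlockwise from above, 1.57 = closed stop, along clamp +y across the pocket; -0.8 other stop. Starts at -0.7 to 0.2. Bar 12 mm wide, reaches 59 mm from the axis, z 39.5 to 46.5 mm: 3.5 mm over a loaded flask, clear of the jaw. Friction of 1 N at the knob holds it where left.
- jaw_face (a point): Centre of the jaw's rubber face (22 mm above the worktop); moves with the jaw.
- keeper_knob (a point): Middle (height 59.5 mm) of the red upright knob on the keeper: round, 15 mm diameter, z 46.5 to 72.5 mm above the worktop, 50 mm from the hinge axis.
- flask_orange: Clear culture flask with an orange screw cap, lying flat, 96 x 44 x 26 mm, 0.06 to 0.11 kg. Origin at the centre of its underside; x runs along it: cap end at x = -48 mm (cap: lying cylinder, 25 mm diameter, x -48 to -26, axis 13 mm up), shoulders tapering from the cap to full width, 44 mm in y, by about x = -10, flat end at x = +48; z up.
- orange_cap_end (a point): Centre of the outer face of the orange cap (flask x = -48, 13 mm above its underside).
- orange_body_end (a point): Centre of the orange-capped flask's flat end (flask x = +48, 13 mm above its underside).
- flask_white: The same flask but with a white cap; must stay where it is. Origin at the centre of its underside, x from cap to flat end.
- petri: Two stacked red petri dishes, 63 mm diameter, 29 mm high together, origin at the centre of the underside; bystander.
- marker: White marker pen lying down, 135 x 17 x 16 mm, origin at the centre of its underside, long along its y; bystander.
- counter: Tally counter, 56 x 76 x 23 mm, origin at the centre of its underside; bystander.

How it is judged:
On the way, in this order (a step that is already met when the one before it is completed fails the run):
1. the flask's flat end presses the sprung jaw back (value of joint carriage above 0.008 m and distance between orange_body_end and jaw_face below 0.02 m), for 0.05 s.
2. the flask has slipped in behind the step and lies flat, the keeper still open (x of orange_cap_end in the frame of clamp above -0.003 m and z of flask_orange in the frame of clamp below 0.0135 m and angle between flask_orange's own z axis and vertical below 0.06 rad and value of joint keeper below 0.9 rad), for 0.2 s.
At the end, for the whole second after the job is handed in: The orange-capped flask lies flat (within 0.06 rad and 3.5 mm) on the clamp's floor, right way up, cap end against the step (within -3 to +4 mm, centred within 6 mm), flat end against the jaw, which it holds back 8 to 16 mm; the keeper is swung across to at least 1.4 rad; the flask is at rest (x of orange_cap_end in the frame of clamp between -0.003 and 0.004 m and y of orange_cap_end in the frame of clamp between -0.006 and 0.006 m and x of orange_body_end in the frame of clamp above 0.09 m and z of flask_orange in the frame of clamp between 0.007 and 0.0135 m and angle between flask_orange's own z axis and vertical below 0.06 rad and value of joint carriage between 0.008 and 0.016 m and value of joint keeper above 1.4 rad and linear speed of flask_orange below 0.01 m/s); the robot touches nothing.
It fails at once if the white-capped flask, the petri dishes, the marker or the counter is shifted more than 20 mm (distance of any of flask_white, petri, marker, counter from where it was at the start of the episode above 0.02 m).
It fails at once if the orange-capped flask is turned over (angle between flask_orange's own z axis and vertical above 1 rad).
It also fails if it takes over 54 s, if anything falls off the work surface, if the arm or the gripper's body presses on something with over 40 N, if the wrist force passes 120 N, or if a joint passes its speed limit or range.

### The arm

A 7-joint arm with a two-finger parallel gripper is mounted at the origin on a cart in front of the work surface, level with it; the furniture and walls round the work are solid. World frame = base frame: x ahead of the robot, y to its left, z up, the work surface at z = 0. Lengths are in m, angles in rad, forces in N, time in s.
With the tool pointing down it reaches from about 0.4 to 0.85 m from the base axis. Payload 10.4 kg.
Tool frame: the origin (TCP) lies midway between the tips of the shut fingers; the grasp point (between the pads) lies 19 mm behind it (manip.grasp_offset is the distance from the TCP to the grasp point, in m); z points along the fingers, y is the line along which they close (so a half turn about z gives the same grasp; the last joint's range is limited). The gripper opens to 85 mm and grips with 20 to 120 N. Pads are 22 mm wide; open, the fingers measure 114 mm over their backs; the gripper's body (76 mm by 85 mm) begins 54 mm behind the grasp point. The pads swing forward as they close: fully open they stand 13 mm farther back than shut.
Start: joints at [1.254, 0.332, -0.065, 1.46, 0.022, 1.35, -0.088], TCP at [0.181, -0.598, 0.231] pointing down, gripper open.
Joint ranges: [-2.6, 2.6], [-0.5, 2.12], [-1.47, 1.34], [0.16, 2.42], [-1.27, 4.41], [0.06, 2.06], [-2.6, 2.6]. Speed limits (rad/s): [2.22, 2.22, 2.79, 2.79, 3.14, 3.14, 3.14].

### API

Orientations are given as a unit quaternion [x, y, z, w].
In Python, from workcell import manip gives the robot as it stands.
- The arm moves only by the tool jog_arm, called after ">>>" by a JSON object that holds its "method" and its "body", one argument or row to a line. Schema: {"type":"object","properties":{"increments":{"type":"array","items":{"type":"object","properties":{"rotvec":{"type":"array","items":{"type":"number"},"minItems":3,"maxItems":3},"trans":{"type":"array","items":{"type":"number"},"minItems":3,"maxItems":3},"aperture":{"type":"number"}},"additionalProperties":false,"required":["aperture"]},"minItems":1,"maxItems":20},"clamp_n":{"type":"number"},"only":{"type":"string"},"quiet":{"type":"boolean"},"lines":{"type":"string"}},"required":["increments"],"additionalProperties":false}. increments is a list of rows, 1 to 20 of them, each an object with the fields rotvec (a list: a rotation vector rx, ry, rz in shares of 4 rad (1.0 is 4 rad)), trans (a list: dx, dy, dz in a scale on which 1.0 is 1 m), aperture (the opening from 0.0 (shut) to 1.0 (fully open)); a field left out counts as zero (the opening has to be given); each row is the pose to reach, as a shift and turn from the pose commanded when the call began, along the tool's axes at that moment; what a row does not reach only later rows make up. A row lasts 1/8 s, in which the tool goes at most 0.0625 m and 0.188 rad, less where a joint would pass 70% of its speed; a pose out of reach is approached as far as the arm can. The fingers move at their own pace and stop on an object; clamp_n is the grip in N (left out, the last holds). Time passes only in rows, so rows that do not move let the fingers close. The tool returns the time, the measured TCP pose, the force, the opening and the grip force at its end. only (a regular expression) keeps the lines of the reply that match it, lines (a string "A,B") keeps lines A to B, and quiet returns only ok. A shift or turn number past 1, either way, is cut back to 1. Input that does not fit is refused with a message, and nothing moves.
- manip.get_obs(): the state, without advancing time (a new reading comes with each control period).
- manip.camera(name): name is "scene" or "top"; returns the picture (400x640x3 uint8, blue, green, red); there is no depth.
- manip.calibration(name): a dict with "fx", "fy", "cx", "cy" (pixels), "k1" (the pictures are not rectified: a ray, as slopes to the right and down, at radius r is drawn at 1 + k1 r^2 times it, then the intrinsics apply), "world_from_camera" (4x4, takes a point from camera to world coordinates). Camera axes: x right, y up, looking along -z (the intrinsics and any distortion apply to the point x, -y, -z); pixel columns grow to the right and rows downward; lengths in m; the calibration is good to about 2 mm. A picture is of the moment at which its call begins. calibration takes no time and is no camera call.
- manip.hand_in(): hands the job in; it is judged then, once.
The state is a dict: "clock": time; "joint_pos": joint angles; "joint_velocities": joint speeds; "tau": joint torques, N m; "position": TCP position; "ee_rot": TCP orientation; "ft_force": force on the tool from outside, world axes, zero at the start; "torque": the same for the moment, N m; "grip_width": opening from 0.0 (shut) to 1.0 (fully open); "grasp_force": force on a finger pad.
Only numpy, scipy, OpenCV 4.12 (cv2) and the standard library are available. Lean on these libraries where they do the work, as an engineer would, in place of code of your own. Each camera call takes 0.05 s, during which the arm holds its last target. There are 200 camera calls.

## Working session

There is one attempt and no reset: what is moved stays moved. The work goes in short steps, Python scripts to look and compute and a tool call to move; the robot and the scene stay as the last step left them, time stands still between calls to the robot, and variables do not carry over. Pictures are saved under pics/ and viewed, at most 13 in all, crops included, and the job is handed in when it is done.

```bash
ls; mkdir -p pics; python3 - <<'E'
from workcell import manip
import cv2
for n in ("scene","top"):
    im=manip.camera(n); cv2.imwrite(f"pics/{n}0.png",im)
    c=manip.calibration(n); print(n,c)
o=manip.get_obs(); print(o["clock"],o["position"],o["ee_rot"],o["grip_width"],manip.grasp_offset)
E
```

```text
pics
workcell.py
scene {'fx': 478.18553706691466, 'fy': 478.18553706691466, 'cx': 327.92604930959686, 'cy': 193.66910641354403, 'k1': -0.08861101921452925, 'world_from_camera': array([[-0.85246523,  0.32398999, -0.41028467,  0.15942314],
       [-0.52241588, -0.55737821,  0.64529929,  0.16697824],
       [-0.01961322,  0.76443444,  0.64440307,  0.60683844],
       [ 0.        ,  0.        ,  0.        ,  1.        ]])}
top {'fx': 376.25439760854863, 'fy': 376.25439760854863, 'cx': 311.6862375039153, 'cy': 198.86460108642373, 'k1': -0.0707012961637538, 'world_from_camera': array([[-0.00205257,  0.98953947, -0.14424777,  0.36483004],
       [-0.99939826,  0.00296473,  0.03455892, -0.35731809],
       [ 0.03462507,  0.1442319 ,  0.98893795,  0.89178924],
       [ 0.        ,  0.        ,  0.        ,  1.        ]])}
0.1 [ 0.18090689 -0.59788931  0.23057111] [ 9.89227942e-01  1.46381864e-01 -1.22094166e-04 -6.43333583e-04] 1.002726391795308 0.0187
```

View pics/scene0.png

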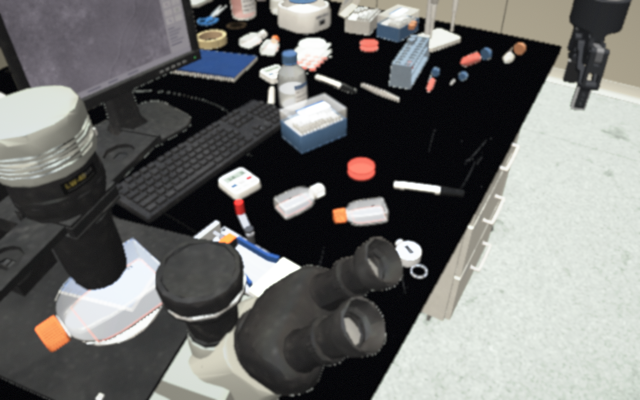

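View pics/top0.png

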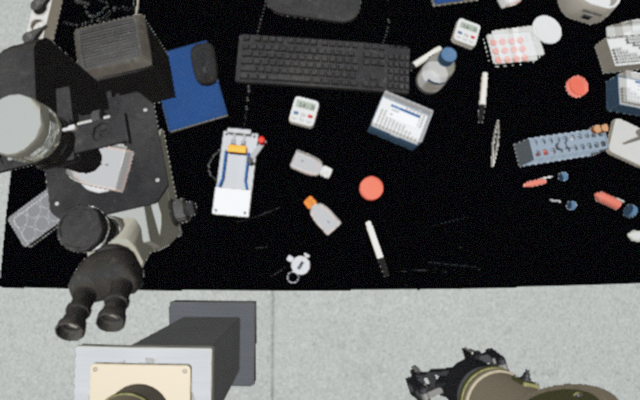

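The scene view shows the orange flask (cap about 340,214; body 370,211), the white flask (300,200) and the clamp partly hidden behind the microscope (~245,240). In the top view the clamp is at (235,172) with its jaw at (238,149) and knob at (262,140). The orange flask has its cap at (310,201) and flat end near (333,228); the white flask is at (312,165), the petri at (371,188) and the marker at (375,247).

```bash
cat > h.py <<'E'
import numpy as np, cv2
from workcell import manip
def ray(n,uv):
    c=manip.calibration(n); K=np.array([[c["fx"],0,c["cx"]],[0,c["fy"],c["cy"]],[0,0,1]])
    p=cv2.undistortPoints(np.array([[uv]],float),K,np.array([c["k1"],0,0,0.]))[0,0]
    T=c["world_from_camera"]; d=T[:3,:3]@np.array([p[0],-p[1],-1]); return T[:3,3],d/np.linalg.norm(d)
def plane(n,uv,z):
    o,d=ray(n,uv); return o+d*(z-o[2])/d[2]
def tri(a,b):
    o1,d1=ray("scene",a); o2,d2=ray("top",b)
    s=np.linalg.lstsq(np.c_[d1,-d2],o2-o1,rcond=None)[0]
    p,q=o1+s[0]*d1,o2+s[1]*d2; return (p+q)/2,np.linalg.norm(p-q)
def blobs(im,lo,hi,box,amin=8):
    x0,y0,x1,y1=box; hsv=cv2.cvtColor(im,cv2.COLOR_BGR2HSV)[y0:y1,x0:x1]
    m=cv2.inRange(hsv,np.array(lo),np.array(hi)); n,l,s,c=cv2.connectedComponentsWithStats(m)
    return [(c[i]+[x0,y0],s[i,4],cv2.minAreaRect(np.argwhere(l==i)[:,::-1].astype(np.float32)+[x0,y0]) if 0 else s[i,:4]+[x0,y0,0,0]) for i in range(1,n) if s[i,4]>=amin]
E
python3 - <<'E'
from h import *
t=cv2.imread("pics/top0.png"); s=cv2.imread("pics/scene0.png")
for nm,lo,hi in (("orange",(6,120,120),(20,255,255)),("red",(0,130,100),(5,255,255))):
    print(nm,"top",blobs(t,lo,hi,(200,120,400,290))); print(nm,"scene",blobs(s,lo,hi,(190,150,420,280)))
cv2.imwrite("pics/c1.png",np.vstack([cv2.resize(t[120:222,200:350],None,fx=5,fy=5,interpolation=2)]))
a=cv2.resize(t[190:240,295:345],None,fx=8,fy=8,interpolation=2);b=cv2.resize(s[190:240,325:395],None,fx=5,fy=8,interpolation=2)
cv2.imwrite("pics/c2.png",np.hstack([a,b]))
E
```

```text
orange top [(array([239.38888889, 150.63888889]), np.int32(36), array([228, 145,  19,   9])), (array([371.30939227, 186.85635359]), np.int32(181), array([361, 177,  21,  20])), (array([309.1981982 , 201.62162162]), np.int32(111), array([303, 196,  14,  14]))]
orange scene [(array([339.04736842, 215.00526316]), np.int32(190), array([332, 207,  15,  16])), (array([227.49019608, 239.        ]), np.int32(102), array([219, 234,  17,  10]))]
red top [(array([261.17021277, 139.44680851]), np.int32(47), array([258, 136,   7,   8])), (array([370.81395349, 188.17940199]), np.int32(301), array([359, 175,  25,  26]))]
red scene [(array([360.83390411, 168.35958904]), np.int32(584), array([347, 157,  29,  24])), (array([238.83458647, 205.98496241]), np.int32(133), array([233, 199,  12,  15]))]
```

View pics/c1.png

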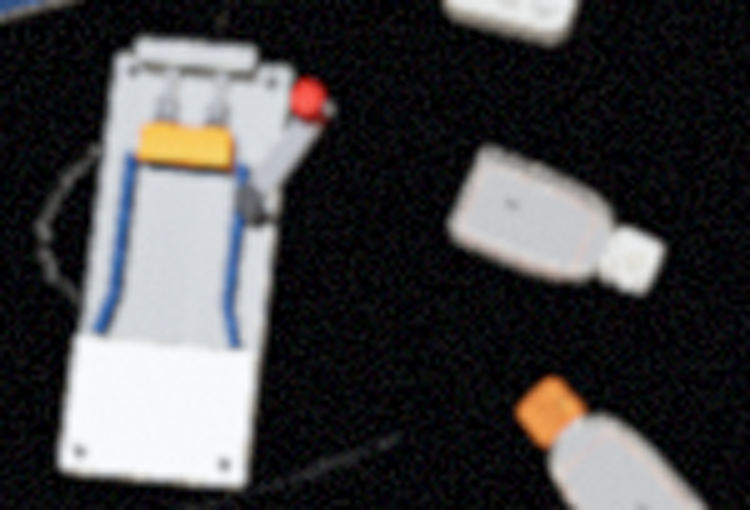

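View pics/c2.png

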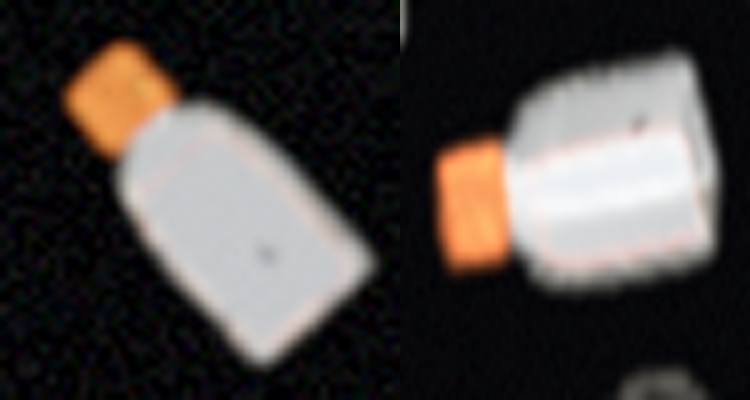

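The crops show the ledge's corners at about (215,188), (250,190), (249,217) and (212,214) in the top image, with the jaw at (237,149). The lever is open towards the upper right, and its knob is at (261,139). The flask's cap points up-left, and its printed dot is at top (328.4,221.6) and scene (373,205.4).

```bash
python3 - <<'E'
from h import *
np.set_printoptions(precision=4,suppress=True)
t=cv2.imread("pics/top0.png"); s=cv2.imread("pics/scene0.png")
def mask(im,box,th,hi=255):
    m=np.zeros(im.shape[:2],np.uint8);x0,y0,x1,y1=box
    m[y0:y1,x0:x1]=cv2.inRange(im.min(2) if hi<256 else im.max(2),th,255)[y0:y1,x0:x1];return m
big=lambda m:max(cv2.findContours(m,0,1)[0],key=cv2.contourArea)
print("cap",tri((339.05,215.),(309.2,201.6)),"dot",tri((373,205.4),(328.4,221.6)),"knob",tri((238.8,206),(261.2,139.4)))
# body + cap silhouettes, top view
T=cv2.resize(t,None,fx=4,fy=4,interpolation=cv2.INTER_CUBIC)
m=mask(T,(1190,764,1380,960),100,256); r=cv2.minAreaRect(big(m)); c=cv2.boxPoints(r)/4
print("flask rect",(np.array(r[0])-1.5)/4,np.array(r[1])/4,r[2])
print("corners z13",*[plane("top",p,.013)[:2] for p in c])
print("cap z13",plane("top",(309.2,201.6),.013))
# ledge
g=mask(T,(820,480,1070,890),235); cl=big(g); r=cv2.minAreaRect(cl); b=(cv2.boxPoints(r)-1.5)/4
print("ledge px",b.round(1).tolist()); print("ledge z18",*[plane("top",p,.018)[:2] for p in b])
# base outline
g=mask(T,(820,480,1060,890),120); r=cv2.minAreaRect(big(g)); b=(cv2.boxPoints(r)-1.5)/4
print("base px",b.round(1).tolist())
h=cv2.cvtColor(T,cv2.COLOR_BGR2HSV); m=cv2.inRange(h,(10,110,110),(28,255,255)); m[:,:880]=0;m[:,1000:]=0;m[:560]=0;m[660:]=0
r=cv2.minAreaRect(big(m)); b=(cv2.boxPoints(r)-1.5)/4; print("jaw px",b.round(1).tolist(),*[plane("top",p,.034)[:2] for p in b])
E
```

```text
cap (array([ 0.4858, -0.382 ,  0.0176]), np.float64(9.523939788043575e-05)) dot (array([ 0.4387, -0.4256,  0.0283]), np.float64(0.0016234636004535527)) knob (array([ 0.6218, -0.2718,  0.0632]), np.float64(0.0007018845870709484))
flask rect [320.1657 213.4989] [43.1238 20.5511] 47.862403869628906
corners z13 [ 0.4789 -0.3568] [ 0.5119 -0.3928] [ 0.436  -0.4606] [ 0.4038 -0.4245]
cap z13 [ 0.4865 -0.3821  0.013 ]
ledge px [[213.0, 212.60000610351562], [215.3000030517578, 187.10000610351562], [249.8000030517578, 190.1999969482422], [247.5, 215.8000030517578]]
ledge z18 [ 0.4593 -0.158 ] [ 0.5195 -0.1613] [ 0.5123 -0.2426] [ 0.4522 -0.2385]
base px [[210.1999969482422, 213.6999969482422], [223.60000610351562, 125.0], [265.0, 131.3000030517578], [251.6999969482422, 219.89999389648438]]
jaw px [[227.0, 152.1999969482422], [227.6999969482422, 143.5], [246.60000610351562, 145.10000610351562], [245.8000030517578, 153.8000030517578]] [ 0.5998 -0.1892] [ 0.6208 -0.1902] [ 0.617  -0.2346] [ 0.596  -0.2334]
```

Clamp origin is about (0.516, -0.203) at heading -5.2°. The keeper is at about -0.48. The flask centre is about (0.458, -0.408), with its x axis at -138°. I'll move over the flask and turn to match it.

Units first: turns go in shares of 4 rad. So -0.438 rad / 4 = -0.1095.

>>> {"method": "jog_arm", "body": {
  "increments": [
    {"rotvec": [0,0,-0.0375],"trans": [0.055,-0.018,0],"aperture": 1},
    {"rotvec": [0,0,-0.075],"trans": [0.11,-0.036,0],"aperture": 1},
    {"rotvec": [0,0,-0.1095],"trans": [0.17,-0.054,0.02],"aperture": 1},
    {"rotvec": [0,0,-0.1095],"trans": [0.22,-0.07,0.04],"aperture": 1},
    {"rotvec": [0,0,-0.1095],"trans": [0.27,-0.086,0.06],"aperture": 1},
    {"rotvec": [0,0,-0.1095],"trans": [0.3256,-0.1042,0.08],"aperture": 1},
    {"rotvec": [0,0,-0.1095],"trans": [0.3256,-0.1042,0.1],"aperture": 1},
    {"rotvec": [0,0,-0.1095],"trans": [0.3256,-0.1042,0.1],"aperture": 1},
    {"rotvec": [0,0,-0.1095],"trans": [0.3256,-0.1042,0.1],"aperture": 1}
  ],
  "clamp_n": 40
}}

```text
clock: 1.23
position: [0.4614, -0.4058, 0.132]
ee_rot: [0.934, 0.357, -0.0, 0.0]
ft_force: [-0.5, -0.1, 0.8]
grip_width: 1.0
grasp_force: 0.0
```

```bash
python3 - <<'E'
from h import *
im=manip.camera("top"); s=manip.camera("scene")
cv2.imwrite("pics/a1.png",np.vstack([cv2.resize(im[130:280,240:440],None,fx=3,fy=2,interpolation=2),cv2.resize(s[100:250,240:440],None,fx=3,fy=2)]))
o=manip.get_obs();print(o["joint_pos"],o["ee_rot"],o["ft_force"])
E
```

```text
[ 0.8780709   0.39570197 -0.29214027  1.60001484  0.12197089  1.16229346
 -0.28224985] [9.34184100e-01 3.56790453e-01 1.43928527e-04 7.87124471e-04] [ 1.15687767 -0.80920715  0.06049546]
```

View pics/a1.png

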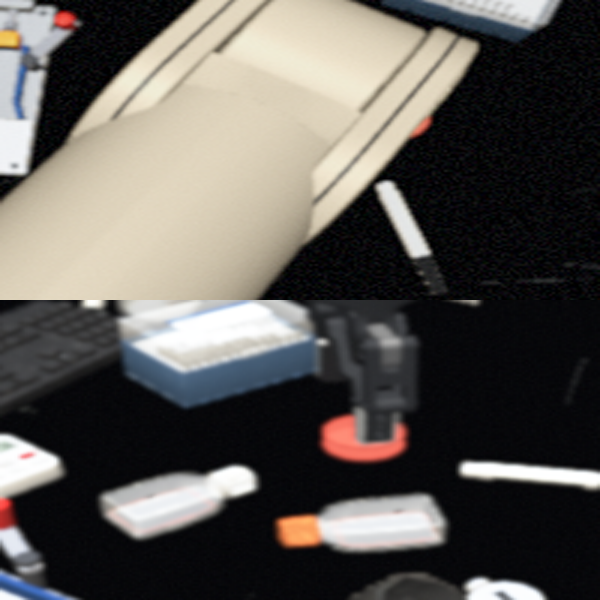

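The scene view shows the open gripper above the orange flask (tips near 375,440 in the picture). The arm hides the flask in the top view, so I'll descend and grip.

>>> {"method": "jog_arm", "body": {
  "increments": [
    {"trans": [0,0,0.05],"aperture": 1},
    {"trans": [0,0,0.09],"aperture": 1},
    {"trans": [0,0,0.119],"aperture": 1},
    {"trans": [0,0,0.119],"aperture": 1},
    {"trans": [0,0,0.119],"aperture": 0},
    {"trans": [0,0,0.119],"aperture": 0},
    {"trans": [0,0,0.119],"aperture": 0},
    {"trans": [0,0,0.119],"aperture": 0},
    {"trans": [0,0,0.119],"aperture": 0},
    {"trans": [0,0,0.119],"aperture": 0}
  ],
  "clamp_n": 50
}}

```text
clock: 2.58
position: [0.4633, -0.405, 0.0143]
ee_rot: [0.934, 0.358, 0.0, 0.001]
ft_force: [-1.2, 0.6, 8.3]
grip_width: 0.454
grasp_force: 49.2
```

```bash
python3 - <<'E'
from h import *
s=manip.camera("scene"); cv2.imwrite("pics/a2.png",cv2.resize(s[120:250,260:430],None,fx=4,fy=4))
print(blobs(s,(6,120,120),(20,255,255),(300,190,370,240)))
E
```

```text
[(array([339.03141361, 215.04712042]), np.int32(191), array([332, 207,  15,  17]))]
```

View pics/a2.png

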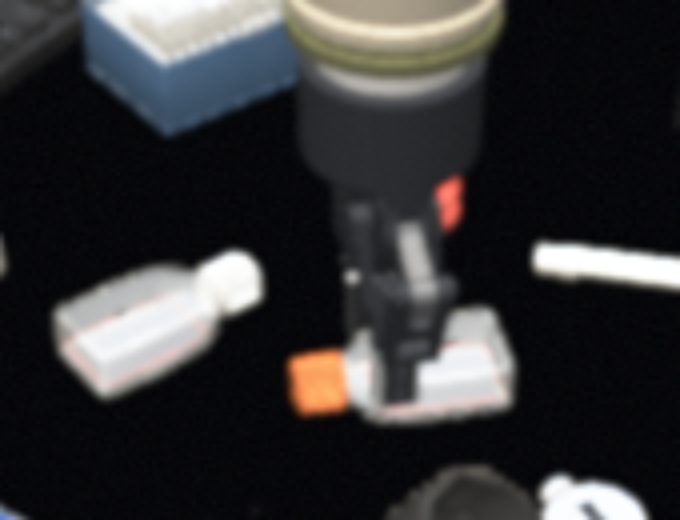

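The fingers straddle the flask body just behind the cap; the cap hasn't moved (339,215) and the white flask is untouched. I'll lift, then carry and turn.

In the tool's units: -2.319 rad / 4 = -0.5798.

>>> {"method": "jog_arm", "body": {
  "increments": [
    {"trans": [0,0,-0.04],"aperture": 0},
    {"trans": [0,0,-0.08],"aperture": 0},
    {"rotvec": [0,0,-0.0425],"trans": [0.01,-0.005,-0.12],"aperture": 0},
    {"rotvec": [0,0,-0.085],"trans": [0.025,-0.013,-0.12],"aperture": 0},
    {"rotvec": [0,0,-0.1275],"trans": [0.04,-0.02,-0.12],"aperture": 0},
    {"rotvec": [0,0,-0.17],"trans": [0.055,-0.03,-0.12],"aperture": 0},
    {"rotvec": [0,0,-0.2125],"trans": [0.07,-0.038,-0.12],"aperture": 0},
    {"rotvec": [0,0,-0.255],"trans": [0.085,-0.046,-0.12],"aperture": 0},
    {"rotvec": [0,0,-0.2975],"trans": [0.1,-0.054,-0.12],"aperture": 0},
    {"rotvec": [0,0,-0.34],"trans": [0.115,-0.062,-0.12],"aperture": 0},
    {"rotvec": [0,0,-0.3825],"trans": [0.13,-0.07,-0.12],"aperture": 0},
    {"rotvec": [0,0,-0.425],"trans": [0.145,-0.078,-0.12],"aperture": 0},
    {"rotvec": [0,0,-0.4675],"trans": [0.16,-0.086,-0.12],"aperture": 0},
    {"rotvec": [0,0,-0.51],"trans": [0.175,-0.094,-0.12],"aperture": 0},
    {"rotvec": [0,0,-0.5525],"trans": [0.187,-0.101,-0.12],"aperture": 0},
    {"rotvec": [0,0,-0.5798],"trans": [0.187,-0.101,-0.12],"aperture": 0},
    {"rotvec": [0,0,-0.5798],"trans": [0.187,-0.101,-0.12],"aperture": 0},
    {"rotvec": [0,0,-0.5798],"trans": [0.187,-0.101,-0.12],"aperture": 0}
  ]
}}

```text
clock: 4.88
position: [0.5341, -0.2045, 0.1326]
ee_rot: [0.047, 0.999, -0.0, 0.0]
ft_force: [1.2, 0.8, -1.0]
grip_width: 0.451
grasp_force: 50.7
```

```bash
python3 - <<'E'
from h import *
im=manip.camera("top"); s=manip.camera("scene")
cv2.imwrite("pics/a3.png",np.hstack([cv2.resize(im[100:250,180:330],(400,560)),cv2.resize(s[120:300,180:360],(400,560))]))
o=manip.get_obs();print(o["joint_pos"],o["ee_rot"],o["ft_force"])
print(blobs(s,(6,120,120),(20,255,255),(180,120,370,280)),blobs(im,(6,120,120),(20,255,255),(200,120,330,240)))
E
```

```text
[ 0.91491764  0.39465254 -0.76739212  1.69474329  0.29431828  1.17142612
  1.54808055] [ 4.63975024e-02  9.98923039e-01 -1.78117961e-04  5.54480172e-05] [-0.11137919 -0.21887563 -0.88528328]
[(array([263.19940476, 225.42559524]), np.int32(336), array([253, 214,  21,  22])), (array([227.49019608, 239.        ]), np.int32(102), array([219, 234,  17,  10]))] [(array([242.03125, 149.21875]), np.int32(32), array([237, 145,  10,   9])), (array([221.13114754, 184.52459016]), np.int32(122), array([215, 179,  13,  12]))]
```

View pics/a3.png

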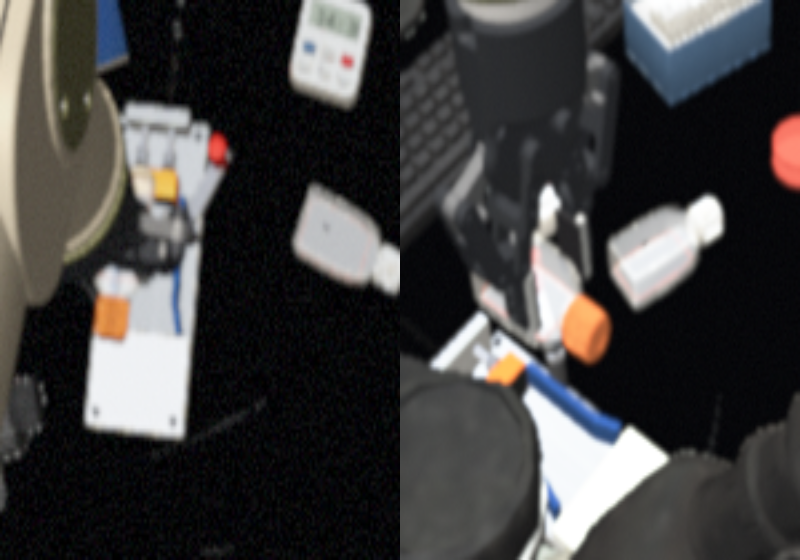

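The flask hangs level over the clamp, cap towards the ledge (cap at top 221,184.5 and scene 263,225). The clamp is unchanged beneath it. Next I'll check the cap position against the plan.

```bash
cat >> h.py <<'E'
O=np.array([.516,-.203]); A=np.radians(-5.2)
def clamp(p): d=np.asarray(p)[:2]-O; return 1e3*np.array([d[0]*np.cos(A)+d[1]*np.sin(A),-d[0]*np.sin(A)+d[1]*np.cos(A)])
E
python3 - <<'E'
from h import *
p,e=tri((263.2,225.4),(221.13,184.52)); print(p,e,clamp(p),clamp(manip.get_obs()["position"]))
q=manip.get_obs()["ee_rot"]; print(np.degrees(2*np.arctan2(q[1],q[0])))
# ledge side edges, cross-check of clamp y in the scene view
for uv in ((247.5,215.8),(249.8,190.2),(215.3,187.1),(213,212.6)): print(clamp(plane("top",uv,.018)))
for uv in ((227,152.2),(227.7,143.5),(246.6,145.1),(245.8,153.8)): print("jaw",clamp(plane("top",uv,.034)))
E
```

```text
[ 0.50387856 -0.19940854  0.13448624] 0.0009033963487220312 [-12.39705512   2.47808261] [18.11177111  0.24350379]
174.6813283301338
[-60.46477775 -41.14128962]
[-1.40142067e-03 -3.97064540e+01]
[-0.25732964 41.79919466]
[-60.53334311  39.59502779]
jaw [82.12133953 21.3160492 ]
jaw [103.20646252  22.31622193]
jaw [103.53810304 -22.31910142]
jaw [ 82.43799574 -22.91231135]
```

```bash
python3 - <<'E'
from h import *
im=np.mean([manip.camera("top") for _ in range(4)],0).astype(np.uint8); s=manip.camera("scene")
T=cv2.resize(im,None,fx=4,fy=4,interpolation=cv2.INTER_CUBIC)
m=cv2.inRange(cv2.cvtColor(T,cv2.COLOR_BGR2HSV),(4,100,100),(25,255,255)); m[:,:840]=0;m[:700]=0;m[780:]=0;m[:,940:]=0
c=max(cv2.findContours(m,0,1)[0],key=cv2.contourArea); b=(cv2.boxPoints(cv2.minAreaRect(c))-1.5)/4
P=np.array([clamp(plane("top",p,.14)) for p in b]);print(P, b)
for i in range(4): d=P[(i+1)%4]-P[i]; print(np.hypot(*d),np.degrees(np.arctan2(d[1],d[0])))
cv2.imwrite("pics/a4.png",np.vstack([T[570:800,820:1020],cv2.resize(s[150:260,200:280],(200,275))]).repeat(1,0))
E
```

```text
[[-23.3574973   15.12216983]
 [ -1.05652599  14.59443691]
 [ -2.63597236 -11.32487247]
 [-24.9129949  -10.68542576]] [[213.8042  188.9603 ]
 [215.46027 178.19583]
 [228.04697 180.13223]
 [226.3909  190.8967 ]]
22.30721461096718 -1.3556013435505185
25.967388201823734 -93.48712404740046
22.286198085386687 178.35581526944964
25.854430243967084 86.55079224904571
```

View pics/a4.png

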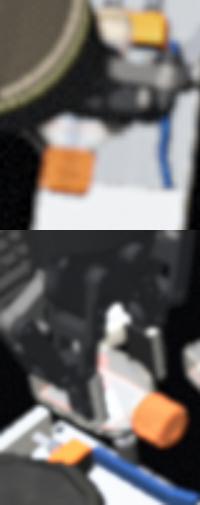

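The cap's sides in the top view put the flask about 2.5° clockwise of the clamp axis, with its centre near clamp x 24. I'll correct the yaw and lower it between the guides, just above the ledge.

In the tool's units: -0.044 rad / 4 = -0.011.

>>> {"method": "jog_arm", "body": {
  "increments": [
    {"rotvec": [0,0,-0.011],"trans": [0,-0.0006,0.04],"aperture": 0},
    {"rotvec": [0,0,-0.011],"trans": [0,-0.0006,0.08],"aperture": 0},
    {"rotvec": [0,0,-0.011],"trans": [0,-0.0006,0.085],"aperture": 0},
    {"rotvec": [0,0,-0.011],"trans": [0,-0.0006,0.09],"aperture": 0},
    {"rotvec": [0,0,-0.011],"trans": [0,-0.0006,0.094],"aperture": 0},
    {"rotvec": [0,0,-0.011],"trans": [0,-0.0006,0.097],"aperture": 0},
    {"rotvec": [0,0,-0.011],"trans": [0,-0.0006,0.097],"aperture": 0}
  ]
}}

```text
clock: 6.1
position: [0.5344, -0.2051, 0.0357]
ee_rot: [0.024, 1.0, -0.0, 0.0]
ft_force: [1.4, -0.4, 0.3]
grip_width: 0.457
grasp_force: 50.8
```

```bash
python3 - <<'E'
from h import *
im=np.mean([manip.camera("top") for _ in range(4)],0).astype(np.uint8)
T=cv2.resize(im,None,fx=4,fy=4,interpolation=cv2.INTER_CUBIC)
m=cv2.inRange(cv2.cvtColor(T,cv2.COLOR_BGR2HSV),(4,100,100),(25,255,255)); m[:,:840]=0;m[:700]=0;m[840:]=0;m[:,1000:]=0
c=max(cv2.findContours(m,0,1)[0],key=cv2.contourArea); b=(cv2.boxPoints(cv2.minAreaRect(c))-1.5)/4
P=np.array([clamp(plane("top",p,.038)) for p in b]);print(P,P.mean(0))
for i in range(4): d=P[(i+1)%4]-P[i]; print(np.hypot(*d),np.degrees(np.arctan2(d[1],d[0])))
print(manip.get_obs()["ft_force"],clamp(manip.get_obs()["position"]))
E
```

```text
[[-22.84824029   8.86996665]
 [ -1.6528912   10.22232046]
 [ -0.94100127 -10.51206113]
 [-22.13670611 -11.7896335 ]] [-11.89470972  -0.80235188]
21.238448242688456 3.65076676640439
20.746598929021573 -88.03359108663652
21.23417280804041 -176.55066666445617
20.671849445757623 91.9725356455529
[ 0.12045038 -1.95897891 -0.59427946] [18.39635066 -0.28984069]
```

>>> {"method": "jog_arm", "body": {
  "increments": [
    {"trans": [-0.004,0,0],"aperture": 0},
    {"trans": [-0.008,0,0],"aperture": 0},
    {"trans": [-0.008,0,0],"aperture": 0}
  ]
}}

```text
clock: 6.68
position: [0.5425, -0.2056, 0.0353]
ee_rot: [0.024, 1.0, -0.0, 0.0]
ft_force: [0.3, -4.8, -0.7]
grip_width: 0.451
grasp_force: 50.8
```

>>> {"method": "jog_arm", "body": {
  "increments": [
    {"trans": [-0.003,0,0],"aperture": 0},
    {"trans": [-0.006,0,0],"aperture": 0},
    {"trans": [-0.006,0,0],"aperture": 0}
  ]
}}

```text
clock: 7.05
position: [0.5467, -0.2059, 0.0348]
ee_rot: [0.024, 1.0, -0.0, -0.002]
ft_force: [-6.4, -4.0, 2.2]
grip_width: 0.45
grasp_force: 51.5
```

>>> {"method": "jog_arm", "body": {
  "increments": [
    {"trans": [-0.003,0,0],"aperture": 0},
    {"trans": [-0.006,0,0],"aperture": 0},
    {"trans": [-0.008,0,0],"aperture": 0},
    {"trans": [-0.008,0,0],"aperture": 0}
  ]
}}

```text
clock: 7.55
position: [0.5539, -0.2065, 0.0346]
ee_rot: [0.024, 1.0, -0.0, -0.002]
ft_force: [-9.4, -4.3, 3.4]
grip_width: 0.453
grasp_force: 51.8
```

The jaw is being pressed. There is a side load of -4 N in y, so I'll shift a little to -y and push on.

>>> {"method": "jog_arm", "body": {
  "increments": [
    {"trans": [-0.003,-0.0008,0],"aperture": 0},
    {"trans": [-0.006,-0.0011,0],"aperture": 0},
    {"trans": [-0.0085,-0.0012,0],"aperture": 0},
    {"trans": [-0.0085,-0.0012,0],"aperture": 0}
  ]
}}

```text
clock: 8.05
position: [0.5625, -0.2073, 0.0345]
ee_rot: [0.024, 1.0, 0.0, -0.002]
ft_force: [-9.9, -1.9, 3.4]
grip_width: 0.451
grasp_force: 51.8
```

```bash
python3 - <<'E'
from h import *
im=np.mean([manip.camera("top") for _ in range(4)],0).astype(np.uint8)
T=cv2.resize(im,None,fx=4,fy=4,interpolation=cv2.INTER_CUBIC)
cv2.imwrite("pics/a5.png",cv2.resize(T[480:880,800:1100],None,fx=2,fy=1.5))
for b in blobs(im,(4,100,100),(25,255,255),(205,120,260,220)): print(b, clamp(plane("top",b[0],.038)))
print(clamp(manip.get_obs()["position"]))
E
```

```text
(array([242.94915254, 141.28813559]), np.int32(59), array([239, 138,   9,   9])) [110.78489416 -13.41514928]
(array([232.4893617 , 180.41489362]), np.int32(94), array([228, 176,  10,  10])) [15.83574856 -0.40938215]
[46.64962963 -0.06941894]
```

View pics/a5.png

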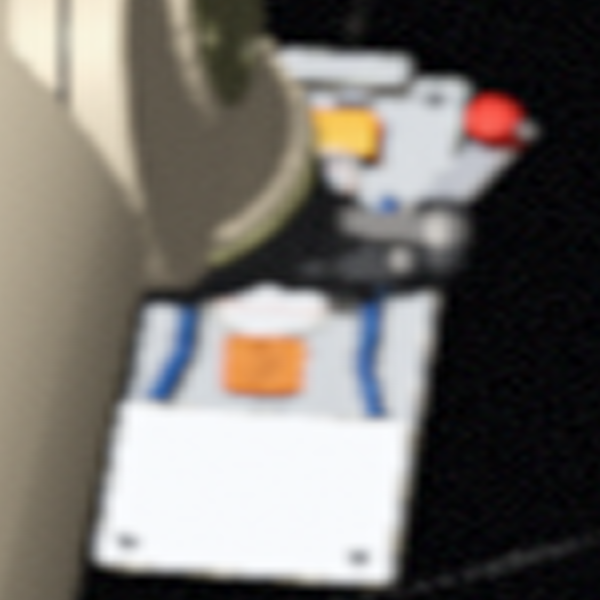

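The cap end has passed the step edge by about 5 mm (cap at 265,365, step at y≈410 in the crop), the jaw is back about 17 mm and the cap is centred. I'll lower it.

>>> {"method": "jog_arm", "body": {
  "increments": [
    {"trans": [0,0,0.003],"aperture": 0},
    {"trans": [0,0,0.006],"aperture": 0},
    {"trans": [0.001,0,0.008],"aperture": 0},
    {"trans": [0.001,0,0.008],"aperture": 0}
  ]
}}

```text
clock: 8.75
position: [0.5624, -0.2075, 0.0272]
ee_rot: [0.024, 1.0, -0.0, -0.001]
ft_force: [-6.7, -2.3, 4.7]
grip_width: 0.453
grasp_force: 52.1
```

>>> {"method": "jog_arm", "body": {
  "increments": [
    {"trans": [0,0,0.002],"aperture": 0},
    {"trans": [0,0,0.003],"aperture": 0},
    {"trans": [0,0,0.003],"aperture": 0}
  ]
}}

```text
clock: 9.12
position: [0.5633, -0.2076, 0.0251]
ee_rot: [0.024, 1.0, -0.0, -0.0]
ft_force: [-6.9, -2.9, 8.7]
grip_width: 0.451
grasp_force: 52.4
```

>>> {"method": "jog_arm", "body": {
  "increments": [
    {"trans": [0.002,0,0.001],"aperture": 0},
    {"trans": [0.004,0,0.001],"aperture": 0},
    {"trans": [0.005,0,0.001],"aperture": 0},
    {"trans": [0.005,0,0.001],"aperture": 0}
  ]
}}

```text
clock: 9.62
position: [0.56, -0.2074, 0.0249]
ee_rot: [0.024, 1.0, -0.0, 0.002]
ft_force: [-1.6, -3.2, 9.8]
grip_width: 0.455
grasp_force: 54.4
```

>>> {"method": "jog_arm", "body": {
  "increments": [
    {"aperture": 0.55},
    {"aperture": 0.7},
    {"aperture": 0.8},
    {"aperture": 0.8},
    {"trans": [0,0,-0.03],"aperture": 0.8},
    {"trans": [0,0,-0.07],"aperture": 0.8},
    {"trans": [0,0,-0.1],"aperture": 0.8},
    {"trans": [0,0,-0.1],"aperture": 0.8}
  ]
}}

```text
clock: 10.62
position: [0.5599, -0.2073, 0.1258]
ee_rot: [0.023, 1.0, -0.001, 0.002]
ft_force: [0.4, -0.9, -0.4]
grip_width: 0.801
grasp_force: 0.0
```

```bash
python3 - <<'E'
from h import *
im=np.mean([manip.camera("top") for _ in range(4)],0).astype(np.uint8); s=manip.camera("scene")
for b in blobs(im,(4,100,100),(25,255,255),(205,120,260,220)): print(b, clamp(plane("top",b[0],.03)))
b=blobs(im,(0,130,100),(4,255,255),(205,120,290,220));print(b,[clamp(plane("top",x[0],.063)) for x in b])
cv2.imwrite("pics/a6.png",np.hstack([cv2.resize(im[115:220,200:280],(400,525),interpolation=2),cv2.resize(s[180:285,200:300],(400,525),interpolation=2)]))
E
```

```text
(array([240.61538462, 141.28205128]), np.int32(39), array([234, 140,  13,   4])) [112.59433306  -6.48567278]
(array([232.62195122, 183.12195122]), np.int32(82), array([228, 179,  10,   9])) [10.94025851  0.08097855]
[(array([261.26530612, 139.59183673]), np.int32(49), array([258, 136,   7,   9]))] [array([111.49559603, -58.87426054])]
```

View pics/a6.png

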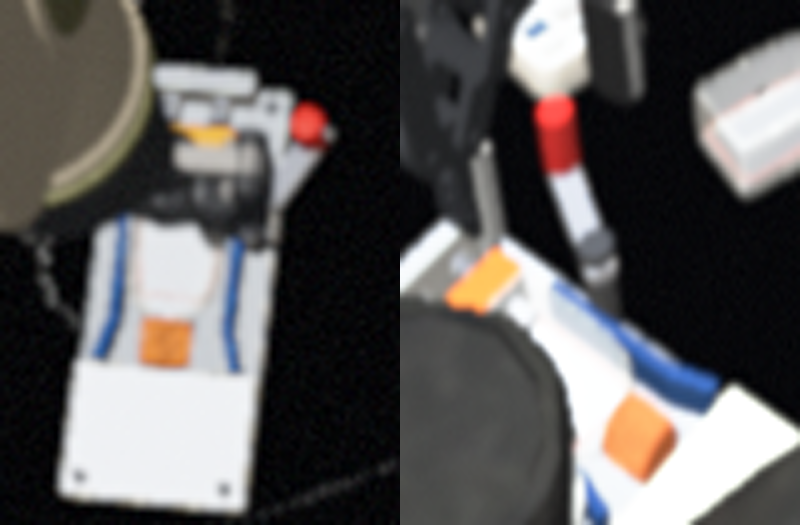

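The flask sits behind the step (cap at clamp x 10.9, y 0.1, as expected for a loaded one). The keeper is still open, with its knob at top (261,139.6). I'll grip the knob from above next.

>>> {"method": "jog_arm", "body": {
  "increments": [
    {"trans": [-0.03,-0.03,0],"aperture": 0.5},
    {"trans": [-0.06,-0.06,0],"aperture": 0.5},
    {"trans": [-0.0649,-0.0617,0],"aperture": 0.5},
    {"trans": [-0.0649,-0.0617,0.04],"aperture": 0.5},
    {"trans": [-0.0649,-0.0617,0.073],"aperture": 0.5},
    {"trans": [-0.0649,-0.0617,0.073],"aperture": 0},
    {"trans": [-0.0649,-0.0617,0.073],"aperture": 0},
    {"trans": [-0.0649,-0.0617,0.073],"aperture": 0},
    {"trans": [-0.0649,-0.0617,0.073],"aperture": 0},
    {"trans": [-0.0649,-0.0617,0.073],"aperture": 0}
  ],
  "clamp_n": 30
}}

```text
clock: 12.12
position: [0.6202, -0.2712, 0.0505]
ee_rot: [0.023, 1.0, 0.0, -0.0]
ft_force: [-3.4, 4.1, -6.0]
grip_width: 0.16
grasp_force: 30.1
```

```bash
python3 - <<'E'
from h import *
im=manip.camera("top"); s=manip.camera("scene")
a=blobs(im,(4,100,100),(25,255,255),(205,170,260,220)); b=blobs(s,(4,100,100),(25,255,255),(250,250,280,280)); print(a,b)
if a and b: print(tri(b[0][0],a[0][0]))
cv2.imwrite("pics/a7.png",np.hstack([cv2.resize(im[115:220,200:290],(400,525),interpolation=2),cv2.resize(s[150:285,180:300],(400,525),interpolation=2)]))
E
```

```text
[] [(array([259.22564103, 267.12307692]), np.int32(195), array([251, 259,  18,  17]))]
```

View pics/a7.png

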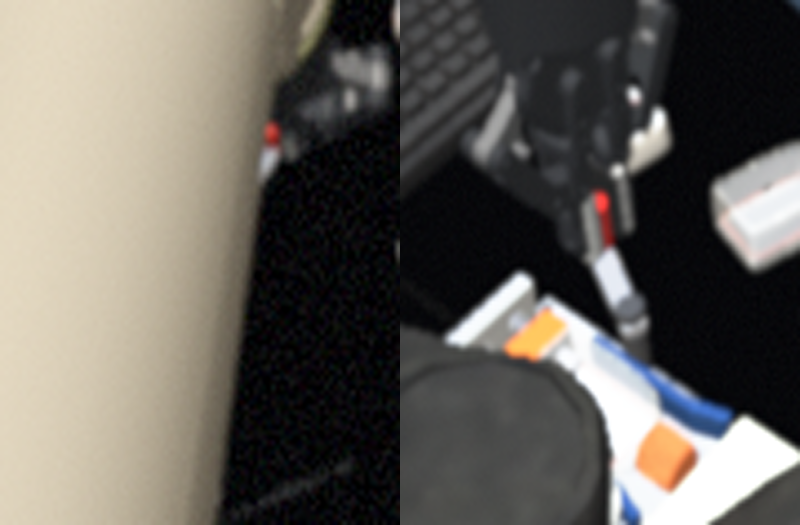

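The scene view shows the red knob between the fingers (600,215 in the picture) and the flask cap still in place. Time to swing the lever along its arc.

```bash
python3 -c "
from h import *
print(tri((259.2,267.1),(232.62,183.12)))"
```

```text
(array([ 0.52809161, -0.20299147,  0.02661753]), np.float64(0.0012243468322670904))
```

>>> {"method": "jog_arm", "body": {
  "increments": [
    {"trans": [-0.0047,0.0107,0],"aperture": 0},
    {"trans": [-0.0067,0.0229,0],"aperture": 0},
    {"trans": [-0.0057,0.0354,0],"aperture": 0},
    {"trans": [-0.0017,0.0472,0],"aperture": 0},
    {"trans": [0.0052,0.0576,0],"aperture": 0},
    {"trans": [0.0144,0.066,0],"aperture": 0},
    {"trans": [0.0254,0.0719,0],"aperture": 0},
    {"trans": [0.0351,0.0745,0],"aperture": 0},
    {"trans": [0.0425,0.0751,0],"aperture": 0},
    {"trans": [0.0425,0.0751,0],"aperture": 0},
    {"trans": [0.0425,0.0751,0],"aperture": 0}
  ]
}}

```text
clock: 13.6
position: [0.5815, -0.1949, 0.0513]
ee_rot: [0.024, 1.0, -0.0, 0.0]
ft_force: [-4.0, -1.0, 7.8]
grip_width: 0.164
grasp_force: 30.7
```

>>> {"method": "jog_arm", "body": {
  "increments": [
    {"trans": [0.003,0,0],"aperture": 0},
    {"trans": [0.004,0,0],"aperture": 0},
    {"trans": [0.004,0,0],"aperture": 0}
  ]
}}

```text
clock: 13.98
position: [0.5791, -0.1947, 0.0514]
ee_rot: [0.023, 1.0, -0.0, 0.002]
ft_force: [4.9, -2.4, 3.4]
grip_width: 0.161
grasp_force: 30.3
```

>>> {"method": "jog_arm", "body": {
  "increments": [
    {"aperture": 0.5},
    {"aperture": 0.5},
    {"aperture": 0.5},
    {"trans": [0,0,-0.04],"aperture": 0.5},
    {"trans": [0,0,-0.1],"aperture": 0.5},
    {"trans": [0,-0.06,-0.12],"aperture": 0.5},
    {"trans": [0,-0.12,-0.12],"aperture": 0.5},
    {"trans": [0,-0.18,-0.12],"aperture": 0.5},
    {"trans": [0,-0.24,-0.12],"aperture": 0.5},
    {"trans": [0,-0.3,-0.12],"aperture": 0.5},
    {"trans": [0,-0.3,-0.12],"aperture": 0.5},
    {"trans": [0,-0.3,-0.12],"aperture": 0.5}
  ]
}}

```text
clock: 15.48
position: [0.5637, -0.4934, 0.1697]
ee_rot: [0.023, 1.0, 0.001, -0.0]
ft_force: [0.1, 0.3, 0.7]
grip_width: 0.499
grasp_force: 0.0
```

```bash
python3 - <<'E'
from h import *
im=np.mean([manip.camera("top") for _ in range(4)],0).astype(np.uint8); s=manip.camera("scene")
a=blobs(im,(4,100,100),(25,255,255),(205,120,260,220)); b=blobs(s,(4,100,100),(25,255,255),(210,220,280,280)); print(a,b)
for x in a: print(clamp(plane("top",x[0],.03)))
k=blobs(im,(0,130,100),(4,255,255),(205,120,290,220))
for x in k: p=clamp(plane("top",x[0],.063)); print("knob",p,np.arctan2(p[1]+35,p[0]-66))
cv2.imwrite("pics/a8.png",np.hstack([cv2.resize(im[115:220,200:290],(400,525),interpolation=2),cv2.resize(s[150:285,180:300],(400,525),interpolation=2)]))
E
```

```text
[(array([237.58208955, 143.05223881]), np.int32(134), array([229, 139,  18,   9])), (array([232.62195122, 183.12195122]), np.int32(82), array([228, 179,  10,   9]))] [(array([219.48245614, 236.35087719]), np.int32(114), array([211, 230,  18,  13])), (array([259.22564103, 267.12307692]), np.int32(195), array([251, 259,  18,  17]))]
[107.61160368   0.12004865]
[10.94025851  0.08097855]
knob [66.23223698 15.38657416] 1.5661872550395783
```

View pics/a8.png

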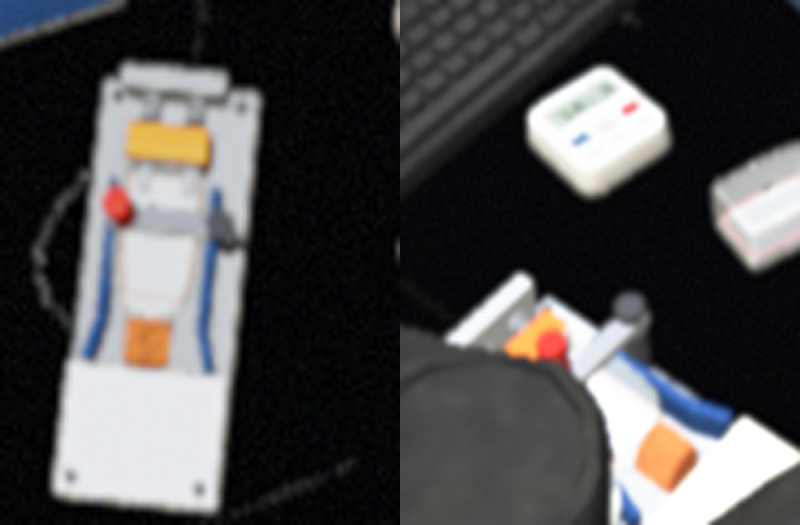

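The flask lies in the pocket and the jaw is held back (237.6,143). The keeper is closed across it at 1.566 rad, and the robot is clear. I'll hand in.

```bash
python3 -c "
from workcell import manip
print(manip.hand_in())"
```

```text
the job is handed in; nothing more can be done
None
```

I loaded the orange-capped flask into the clamp behind the step, with the jaw sprung against it and the keeper closed at about 1.57 rad by camera, and handed the job in; the judge returned no verdict.

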